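# Roll a clay pipe into the measuring cradle and clamp it

## Task

Lift the black-and-white scale bar off the cradle's ramp and lay it flat inside the shallow cardboard tray, then set the long, straight-sided clay pipe on the ramp, lying along the vee and midway along its length, and let go so that it rests against the closed jaw. Press the jaw's paddle to open it fully, let the pipe roll down and settle in the vee by itself, then let the sprung jaw close on it. Leave the other clay pieces and everything else on the table where they are, and do not bump the light frame overhead.

Things in the scene. Friction and masses are not known exactly. Their poses are not given: they have to be found in the camera images.
- vee (a point): Where the centre of the pipe lies once it is seated in the vee of the fixed cradle: middle of the vee's length, 55 mm above the table. x runs along the vee (roughly away from the robot), y level across it towards the feed ramp, z up. The plywood base reaches 80 mm to -x, 170 mm to +x, 140 mm to +y and 150 mm to -y of this point. Vee faces slope 45 degrees, 100 mm long; the ramp-side lip is at y = 24 mm, 44 mm above the table. The cradle's place and heading vary.
- ramp (a point): Point on the surface of the grey feed ramp, 92 mm to +y of the vee, about half-way along x. The ramp is 130 mm long in x; it rises from the vee's lip (y = 24 mm) at 0.14 rad (8 degrees) to y = 130 mm from the vee, so that round things roll towards -y into the vee unless the jaw stops them. No side rails. This frame has the same axes as the vee's (level, not sloped).
- jaw (a joint): Angle of the aluminium sprung jaw, hinged on an axis along the vee's x, 70 mm to -y of the vee and 75 mm above the table. 0 = closed and empty; it then bars the ramp. It reads about 0.15 with the pipe clamped; the 50 mm pipe passes under it above 0.5; the stop is at 0.7. A spring closes it (0.28 N m at 0, 0.53 N m at 0.7).
- paddle (a point): Place to press on the jaw's black rubber thumb paddle (top face; the paddle reaches 22 mm to -x and 50 mm to +x of it and is 34 mm across): on the other side of the hinge from the ramp, 38 mm to -x and about 129 mm to -y of the vee, 101 mm above the table when the jaw is closed. Pushed down it opens the jaw: 39 mm lower at 0.6 rad (8 to 10 N). Let go, it springs back.
- hook (a point): Middle of the outer face of the jaw's downturned cross-bar (80 mm along x, 31 mm tall), the face against which the pipe rests on the ramp: with the jaw closed it is 42 mm to +y of the vee, and spans 51 to 82 mm above the table.
- lightframe: Grey light frame fixed over the cradle; origin above the vee at the frame's underside, 305 mm above the table; axes as the vee's. 22 mm thick, x -40 to +70 mm, y -145 to +125 mm; its opening, 60 mm (x) by 222 mm, is too narrow for a gripper: the tool must lean back towards -x by 25 degrees or more to work below it. Its post stands at x 142, y -125 mm, up to 445 mm above the table.
- pipe_center (a point): Centre of the piece to load: the straight plain terracotta pipe, 50 mm diameter, 120 mm long, x along its axis. It lies on one of three grey foam rests (44 mm wide, 60 mm long, 34 mm tall), its centre 55 mm above the table. It rolls easily. About 0.27 kg.
- stub_center (a point): Centre of a shorter straight terracotta pipe, 50 mm diameter, 80 mm long, x along its axis, on another foam rest. Not to be moved.
- bobbin_center (a point): Centre of a waisted terracotta bobbin, 120 mm long, 50 mm diameter at the two ends and 30 mm in the middle, x along its axis, on another foam rest. Not to be moved.
- scalebar_center (a point): Centre of the square-edged photographic scale bar, black and white segments: 130 mm (x) by 24 mm (y) by 30 mm (z), lying on the ramp with its x along the vee and tipped 0.14 rad with the ramp. About 70 g.
- tray: Fixed open shallow cardboard tray, origin at the centre of its underside: 170 mm (x) by 120 mm (y) by 26 mm tall, walls and floor 4 mm thick. The scale bar belongs in it.
- jar: Upright closed amber jar, 42 mm diameter, 85 mm tall, among the foam rests; origin at the centre of its base. Leave it.
- brush: Brush lying on the table, 160 mm long. Leave it.
- sherd1: Flat sherd, 70 x 49 x 9 mm. Leave it.
- sherd2: Flat sherd, 60 x 42 x 9 mm. Leave it.
- penpot: White cup, 70 mm diameter, 90 mm tall, to the right of the cradle; origin at its base centre. Leave it.
- pipe: The same pipe as point pipe_center; this origin is on its surface, 25 mm from its axis: use pipe_center.
- scalebar: The same bar as point scalebar_center; origin at the centre of its underside.
There are look-alikes about, which are no part of the job. Leave any pink, turquoise or yellow look-alike of the scalebar alone.

How it is judged:
By the outcome, as a careful person would: the job done as asked, in the order asked, and still so for the second after the job is handed in, with the robot touching nothing.
It also fails if it takes over 72 s, if anything falls off the work surface, if the arm or the gripper's body presses on something with over 40 N, if the wrist force passes 120 N, or if a joint passes its speed limit or range.

## Robot

A 6-joint arm with a two-finger parallel gripper is mounted at the origin on the work surface. World frame = base frame: x ahead of the robot, y to its left, z up, the work surface at z = 0. Lengths are in mm, angles in rad, forces in N, time in s.
With the tool pointing down it reaches from about 350 to 975 mm from the base axis. Payload 7.1 kg.
Tool frame: the origin (TCP) lies midway between the tips of the shut fingers; the grasp point (between the pads) lies ctrl.grip_point_offset behind it (ctrl.grip_point_offset is the distance from the TCP to the grasp point, in mm); z points along the fingers, y is the line along which they close (so a half turn about z gives the same grasp; the last joint's range is limited). The gripper opens to 88 mm and grips with 3 to 60 N. Pads are 20 mm wide; open, the fingers measure 115 mm over their backs; the gripper's body (75 mm by 178 mm) begins 61 mm behind the grasp point.
Start: joints at [-1.354, 0.423, 1.63, -0, 1.089, -0.019], TCP at [146.032, -607.684, 222.675] pointing down, gripper open.
Joint ranges: [-3, 3], [-0.9, 2.11], [0.09, 2.58], [-1.31, 4.45], [0.11, 2.69], [-2.54, 2.54]. Speed limits (rad/s): [2.39, 2.39, 3.01, 3.14, 3.14, 3.14].

## Interface

Orientations are given as a rotation vector (axis times angle).
In Python, from workcell import ctrl, get_image, close_job, finder gives the robot as it stands.
- The arm moves only by the tool servo_tool, never from a script. Its argument "deltas" is a list of rows, each a list of 2 entries, a list of its own where there are three numbers: the shift along the tool's x, y, z in mm, then the turn, a rotation vector about the tool's x, y, z in rad. A call has 1 to 5 rows; each row is the pose to reach, as a shift and turn from the pose commanded when the call began, along the tool's axes at that moment; what a row does not reach only later rows make up. A row lasts 1/12 s, in which the tool goes at most 41.7 mm and 7.16 degrees, less where a joint would pass 70% of its speed; a pose out of reach is approached as far as the arm can. A call with a gripper value outside its range is refused whole. "grip" is the closure, from -1 (fully open) to 1 (shut), so that 0 is half open, set as the call begins (left out, the last holds). The fingers move at their own pace and stop on an object; the grip force is fixed at half the most. Time passes only in rows, so rows that repeat a pose let the fingers close. It gives the time, the measured TCP pose, the force, the opening and the grip force at its end, in the units of the state.
- ctrl.get_obs(): the state, without advancing time (a new reading comes with each control period).
- get_image(name): name is "side" or "top" or "wrist"; returns a dict with "frame" (420x560x3 uint8, blue, green, red), "depth" (420x560 float32, mm along the optical axis (not along the pixel's ray), 0 where there is no reading), "K" (3x3 intrinsics, pixels), "pose" (4x4, takes a point from camera to world coordinates). Camera axes: x right, y down, z forward; pixel columns grow to the right and rows downward; lengths in mm; the calibration is good to about 2 mm. A picture is of the moment at which its call begins.
- close_job(): hands the job in; it is judged then, once.
Trained networks look in a picture, given as the dict that the camera call returned (one of the last four; its "shot" number tells which), for a name from the list of things; names that differ only in an ending like _2 or _b are one class to them, and where a whole thing is asked for, a point or a joint stands for the part that bears it (a point fixed in the world has none). Each returns a list of dicts, best first, with "score" (0 to 1); they miss things now and then, are a little off and sometimes report something else, mostly with a low value. They report only what shows in the picture. A call takes as long as a camera call. They do not tell look-alikes from the thing itself.
- finder.search_frame(query, picture): "rect" ([centre column, centre row, width, height] as shares, 0 to 1, of the picture: columns of its width, rows of its height, round what is visible of it).
- finder.silhouettes(query, picture): "mask" (420x560 bool, what is visible of it) and "rect" ([centre column, centre row, width, height] as shares, 0 to 1, of the picture: columns of its width, rows of its height, round what is visible of it).
The state is a dict: "t": time; "qpos": joint angles; "qvel": joint speeds; "joint_torque": joint torques, N m; "ee_pos": TCP position; "orientation": TCP orientation; "ft_force": force on the tool from outside, world axes, zero at the start; "moment": the same for the moment, N m; "width": finger opening in mm; "grasp_force": force on a finger pad.
Only numpy, scipy, OpenCV 4.12 (cv2) and the standard library are available. Lean on these libraries where they do the work, as an engineer would, in place of code of your own. Each camera call takes 0.05 s, during which the arm holds its last target. There are 200 camera calls.

## Working session

There is one attempt and no reset: what is moved stays moved. The work goes in short steps, Python scripts to look and compute and a tool call to move; the robot and the scene stay as the last step left them, time stands still between calls to the robot, and variables do not carry over. Pictures are saved under pics/ and viewed, at most 10 in all, crops included, and the job is handed in when it is done.

Besides the shell and the picture viewer there is one more tool, called after "Request:" as a command line: name --argument value ..., lists and objects as JSON in quotes. servo_tool: Moves the arm, as the interface text tells. Its arguments: {"type":"object","properties":{"deltas":{"type":"array","items":{"type":"array"}},"grip":{"type":"number"}},"required":["deltas"]}

```bash
mkdir -p pics; ls; python3 - <<'E'
from workcell import ctrl,get_image,finder
import cv2,numpy as np
o=ctrl.get_obs();print(o['t'],o['ee_pos'],o['orientation'],o['width'],ctrl.grip_point_offset)
for n in('top','side'):
    p=get_image(n);cv2.imwrite(f'pics/{n}1.png',p['frame']);np.savez(f'{n}1.npz',**{k:p[k] for k in('frame','depth','K','pose')})
    for q in('scalebar','pipe','stub_center','bobbin_center','tray','jaw','paddle','hook','lightframe'):
        print(n,q,[(np.round(np.array(r['rect'])*[560,420,560,420]).astype(int).tolist(),round(r['score'],2)) for r in finder.search_frame(q,p)[:4]])
E
```

```text
pics
0.0 [ 145.91216052 -607.17015096  221.90540647] [-3.11829566e+00 -3.69343751e-01  2.53171897e-04] 87.60156945189765 18.700000000000003
top scalebar [([184, 312, 48, 23], 0.93), ([304, 224, 15, 41], 0.72), ([318, 128, 32, 44], 0.68), ([316, 298, 49, 18], 0.67)]
top pipe [([266, 149, 24, 51], 0.74), ([242, 251, 30, 42], 0.6), ([304, 225, 13, 39], 0.18)]
top stub_center [([175, 258, 24, 35], 0.83), ([228, 197, 49, 64], 0.5)]
top bobbin_center []
top tray [([230, 198, 48, 64], 0.61)]
top jaw [([350, 229, 64, 44], 0.52)]
top paddle [([354, 233, 70, 45], 0.74), ([176, 158, 18, 14], 0.58), ([369, 190, 144, 106], 0.29)]
top hook [([353, 232, 67, 43], 0.51)]
top lightframe [([367, 190, 146, 103], 0.65)]
side scalebar [([277, 363, 58, 37], 0.88), ([361, 278, 38, 27], 0.83), ([252, 215, 14, 28], 0.75), ([300, 237, 33, 22], 0.67)]
side pipe [([278, 278, 47, 29], 0.96)]
side stub_center [([225, 318, 42, 37], 0.66)]
side bobbin_center [([186, 295, 45, 40], 0.95)]
side tray [([222, 270, 65, 44], 0.98)]
side jaw [([334, 221, 63, 37], 0.92)]
side paddle [([335, 221, 63, 38], 0.74)]
side hook [([333, 222, 66, 36], 0.61)]
side lightframe [([324, 152, 95, 126], 0.92), ([332, 222, 64, 38], 0.6)]
```

```bash
python3 - <<'E'
import cv2,numpy as np
a=cv2.imread('pics/top1.png')[80:350,130:470];b=cv2.imread('pics/side1.png')[80:400,130:430]
cv2.imwrite('pics/a.png',cv2.resize(a,None,fx=2.2,fy=2.2,interpolation=2));cv2.imwrite('pics/b.png',cv2.resize(b,None,fx=1.85,fy=1.85,interpolation=2))
for n in('top','side'):
    z=np.load(n+'1.npz');print(z['K'].round(1).tolist(),z['pose'].round(3).tolist())
E
```

```text
[[470.9, 0.0, 286.7], [0.0, 470.9, 208.4], [0.0, 0.0, 1.0]] [[-0.014, -0.991, 0.129, 405.369], [-1.0, 0.011, -0.024, -2.688], [0.022, -0.13, -0.991, 1392.905], [0.0, 0.0, 0.0, 1.0]]
[[421.6, 0.0, 281.3], [0.0, 421.6, 206.4], [0.0, 0.0, 1.0]] [[-0.718, -0.343, 0.606, -166.499], [-0.696, 0.356, -0.624, 718.364], [-0.001, -0.869, -0.494, 774.955], [0.0, 0.0, 0.0, 1.0]]
```

View pics/a.png

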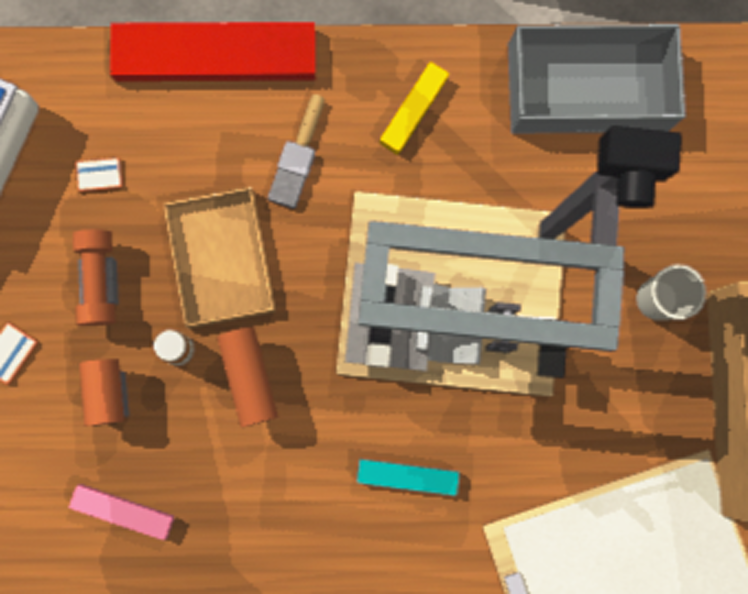

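View pics/b.png

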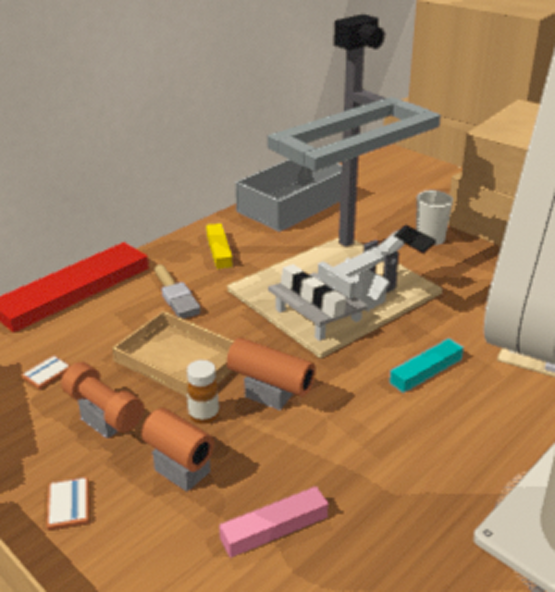

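Terracotta candidates in the top view: the waisted one at px (173,206) is the bobbin. The short one at (176,258) is the stub. The long, plain, straight one at (242,251) is the pipe. The scale bar candidates are pink (184,312), turquoise (316,298), yellow (318,128), and the black-and-white one on the ramp at (304,224), which is the one meant. Next I'll measure from the point clouds.

```bash
cat > h.py <<'E'
import numpy as np,cv2
def cloud(p):
    d=p['depth'].astype(float);v,u=np.indices(d.shape);K=p['K']
    c=np.stack([(u-K[0,2])/K[0,0]*d,(v-K[1,2])/K[1,1]*d,d],-1)
    w=c@p['pose'][:3,:3].T+p['pose'][:3,3];w[d<=0]=np.nan
    return w
def rect(xy):
    (c,s,a)=cv2.minAreaRect(np.float32(xy));return np.round(c,1),np.round(s,1),round(a,2)
E
python3 - <<'E'
from h import *
z=np.load('top1.npz');w=cloud(z);f=z['frame'].astype(int);Z=w[...,2]
hsv=cv2.cvtColor(z['frame'],cv2.COLOR_BGR2HSV)
def px(x,y): return int(x/2.2+130),int(y/2.2+80)
for n,(x,y) in dict(baseTL=(362,205),baseBL=(350,365),baseBR=(540,383),table=(300,450),tray=(220,260),traywall=(210,194),pipe=(246,375),bar=(380,353),ramp=(357,335),frame=(480,240),frame2=(480,325)).items():
    u,v=px(x,y);print(n,w[v,u].round(1))
# pipe
m=np.zeros(Z.shape,bool);m[225:278,222:262]=1
m&=(Z>48)&(f[...,2]>f[...,0]*1.5)
P=w[m];c=P[:,:2].mean(0);r=rect(P[:,:2]);print('pipe',m.sum(),r,Z[m].max(),np.percentile(Z[m],98))
X=P[Z[m]>74][:,:2];print('ridge',X.mean(0),np.linalg.svd(X-X.mean(0))[2][0])
# tray walls
m=np.zeros(Z.shape,bool);m[160:235,200:260]=1;m&=(Z>17)&(Z<34)
print('tray',m.sum(),rect(w[m][:,:2]))
# base plate
m=np.zeros(Z.shape,bool);m[160:265,275:400]=1
print('hist',np.histogram(Z[m],bins=np.arange(-6,120,6)))
# frame
m=(Z>285)&(Z<330);m[:, :280]=0;m[:,430:]=0;print('frame',m.sum(),rect(w[m][:,:2]),np.median(Z[m]))
E
```

```text
baseTL [692.7 -59.2   9.9]
baseBL [477.4 -40.9  15.5]
baseBR [ 448.  -293.1   10.8]
table [365.4  27.6  -3.5]
tray [619.5 132.    6.9]
traywall [706.6 145.2  24.6]
pipe [462.   94.3  80.5]
bar [487.4 -75.5  81.1]
ramp [512.5 -49.   51.9]
frame [ 588.3 -170.3  325.4]
frame2 [ 500.7 -168.   322.6]
pipe 763 (array([460.2,  93.6]), array([120.6,  49.8]), 14.49) 86.69550296011266 82.78539170054302
ridge [460.50438897  93.87663001] [-0.96677337 -0.25563499]
tray 343 (array([630.3, 112.9]), array([179.3, 166.1]), 10.08)
hist (array([2597, 1613, 2268, 1265,  105,  102,   89,  138,  356,  319,  255,
         59,   21,   57,  271,  127,   51,  105,   48,   10]), array([ -6,   0,   6,  12,  18,  24,  30,  36,  42,  48,  54,  60,  66,
        72,  78,  84,  90,  96, 102, 108, 114]))
frame 3685 (array([ 414.4, -168.4]), array([270.8, 526.7]), 84.46) 325.2843348926758
```

```bash
python3 - <<'E'
from h import *
z=np.load('top1.npz');w=cloud(z);Z=w[...,2];s=np.load('side1.npz');ws=cloud(s);
def line(xy): # direction
    q=xy-xy.mean(0);return np.linalg.svd(q)[2][0]
m=(Z>300)&(Z<345);m[:,:285]=0;m[:,415:]=0;m[:170]=0;m[245:]=0
n,l,st,ce=cv2.connectedComponentsWithStats(m.astype(np.uint8))
i=1+np.argmax(st[1:,4]);m=l==i
r=rect(w[m][:,:2]);print('frame',r,cv2.boxPoints(cv2.minAreaRect(np.float32(w[m][:,:2]))).round(1).tolist())
# base plate fit with both clouds: points z 6..17 and yellowish
def base(w,fr):
    h=cv2.cvtColor(fr,cv2.COLOR_BGR2HSV);print(h[int(205/2.2+80),int(362/2.2+130)])
    Z=w[...,2];return (Z>4)&(Z<20)&(w[...,0]>420)&(w[...,0]<740)&(w[...,1]<0)&(w[...,1]>-340)&(h[...,2]>190)&(h[...,0]>12)
for ww,fr in((w,z['frame']),(ws,s['frame'])):
    b=base(ww,fr);n,l,st,ce=cv2.connectedComponentsWithStats(cv2.morphologyEx(b.astype(np.uint8),cv2.MORPH_CLOSE,np.ones((5,5))))
    b&=l==1+np.argmax(st[1:,4]);r=rect(ww[b][:,:2]);print('base',b.sum(),r,cv2.boxPoints(cv2.minAreaRect(np.float32(ww[b][:,:2]))).round(1).tolist())
# tray
h=cv2.cvtColor(z['frame'],cv2.COLOR_BGR2HSV)
# tray corners by pixel at z=26 / z=0
K=z['K'];T=z['pose']
def at(u,v,zz):
    d=T[:3,:3]@np.array([(u-K[0,2])/K[0,0],(v-K[1,2])/K[1,1],1]);return (T[:3,3]+d*(zz-T[2,3])/d[2]).round(1)[:2]
for x,y in((166,203),(249,189),(273,312),(188,326)):print('tray',at(x/2.2+130,y/2.2+80,26))
for x,y in((354,193),(338,374),(551,395)):print('basepx',at(x/2.2+130,y/2.2+80,12))
E
```

```text
frame (array([ 565.9, -183.5]), array([270.3, 161.2]), 83.78) [[471.20001220703125, -309.20001220703125], [631.4000244140625, -326.6000061035156], [660.7000122070312, -57.900001525878906], [500.3999938964844, -40.5]]
[ 23  94 243]
base 1415 (array([ 581.9, -159.9]), array([271.6, 273.4]), 80.45) [[424.5, -271.1000061035156], [694.0999755859375, -316.5], [739.2000122070312, -48.599998474121094], [469.6000061035156, -3.299999952316284]]
[30 10 76]
base 1105 (array([ 574.1, -171.2]), array([279.1, 248.2]), 83.43) [[434.8999938964844, -295.6000061035156], [681.5, -324.0], [713.4000244140625, -46.70000076293945], [466.79998779296875, -18.299999237060547]]
tray [694.  202.4]
tray [712.1  91.4]
tray [545.6  60.1]
tray [528.4 172.2]
basepx [708.4 -50.1]
basepx [463.2 -25.1]
basepx [ 431.6 -308.3]
```

```bash
cat >> h.py <<'E'
from scipy.spatial.transform import Rotation as Ro
VEE=np.array([526.4,-170.5,0.]);HD=np.radians(-6.2)
def v2w(p): return Ro.from_euler('z',HD).apply(p)+VEE   # z above table
def w2v(p): return Ro.from_euler('z',-HD).apply(np.asarray(p)-VEE)
def orient(hd,lean,roll=0):
    # tool x towards heading, z down, leaned back; roll about heading axis (+ tips the +y side up)
    return Ro.from_euler('z',hd)*Ro.from_euler('x',roll)*Ro.from_euler('y',-lean)*Ro.from_matrix(np.diag([1.,-1,-1]))
def plan(wps,start=None,grasp=True):
    """wps: list of (grasp point world, Rotation); prints deltas between successive ones"""
    from workcell import ctrl
    if start is None:
        o=ctrl.get_obs();p,R=np.array(o['ee_pos']),Ro.from_rotvec(o['orientation'])
    else: p,R=start
    for g,T in wps:
        t=np.asarray(g)+(T.apply([0,0,ctrl.grip_point_offset]) if grasp else 0)
        d=R.inv().apply(t-p);r=(R.inv()*T).as_rotvec()
        n=max(np.linalg.norm(d)/41.7,np.degrees(np.linalg.norm(r))/7.16)
        print('tcp',t.round(0),'D',d.round(1).tolist(),r.round(3).tolist(),'rows %.1f'%n)
        p,R=t,T
def obs():
    from workcell import ctrl
    o=ctrl.get_obs();R=Ro.from_rotvec(o['orientation']);g=np.array(o['ee_pos'])-R.apply([0,0,18.7])
    print('t',round(o['t'],2),'grasp w',g.round(1),'vee',w2v(g).round(1),'q',np.round(o['qpos'],2),'F',np.round(o['ft_force'],1),'w',round(o['width'],1),'gf',round(o['grasp_force'],1))
E
python3 - <<'E'
from h import *
from workcell import ctrl
print([a for a in dir(ctrl) if a[0]!='_'])
D=orient(np.radians(13.5),0)
L=orient(HD,np.radians(32))
plan([((330,-330,330),D),((390,-75,300),orient(HD,.25)),(v2w([-125,92,260]),L)])
s=np.load('side1.npz');w=cloud(s);f=s['frame']
# bar white/black pixels in side image: convert to vee frame
m=np.zeros(f.shape[:2],bool);m[218:258,280:320]=1
v=w2v(w.reshape(-1,3)).reshape(w.shape)
m&=(v[...,2]>70)&(v[...,2]<100)&(v[...,1]>60)&(v[...,1]<125)
P=v[m];print(m.sum(),P.min(0),P.max(0));print(rect(P[:,:2]))
E
```

```text
['Unreachable', 'get_obs', 'grip_point_offset']
tcp [ 330. -330.  311.] D [243.7, -227.0, -88.6] [-0.0, -0.0, 0.0] rows 8.3
tcp [395. -75. 282.] D [122.2, -232.4, 29.4] [-0.043, 0.248, 0.342] rows 6.3
tcp [422. -67. 244.] D [16.0, -11.8, 43.0] [0.0, 0.309, 0.0] rows 2.5
288 [-69.28240134  75.25537613  70.06121001] [ 64.01288307 108.70761115  84.70895447]
(array([-2.6, 91.9]), array([133.1,  31.5]), 1.07)
```

Request:
servo_tool --deltas '[[[25,-23,-9],[0,0,0]],[[52,-48,-19],[0,0,0]],[[78,-73,-28],[0,0,0]],[[104,-97,-38],[0,0,0]],[[130,-121,-47],[0,0,0]]]' --grip -0.14

```text
t: 1.42
ee_pos: [244.7, -458.2, 270.2]
orientation: [3.12, 0.369, 0.0]
ft_force: [0.9, -0.5, -0.3]
width: 58.1
grasp_force: 0.0
```

Request:
servo_tool --deltas '[[[26,-24,-9],[0,0,0]],[[52,-48,-19],[0,0,0]],[[78,-73,-28],[0,0,0]],[[104,-97,-38],[0,0,0]],[[114,-106,-42],[0,0,0]]]'

```text
t: 1.83
ee_pos: [332.0, -327.3, 313.1]
orientation: [3.119, 0.372, 0.003]
ft_force: [-0.2, -0.8, -0.2]
width: 49.8
grasp_force: 0.0
```

Request:
servo_tool --deltas '[[[18,-36,4],[-0.005,0.036,0.05]],[[37,-70,9],[-0.012,0.075,0.1]],[[54,-104,13],[-0.018,0.11,0.15]],[[72,-137,17],[-0.025,0.147,0.2]],[[90,-170,21],[-0.032,0.183,0.25]]]'

```text
t: 2.25
ee_pos: [378.1, -142.1, 290.8]
orientation: [3.118, -0.029, 0.293]
ft_force: [0.3, 0.8, -0.1]
width: 49.9
grasp_force: 0.0
```

```bash
python3 - <<'E'
from h import *
obs()
plan([(v2w([-125,92,260]),orient(HD,np.radians(32)))])
E
```

```text
t 2.25 grasp w [ 374.6 -141.9  309.2] vee [-154.    12.   309.2] q [-0.44 -0.1   2.11  0.08  0.96  1.1 ] F [ 0.3  0.8 -0.1] w 49.9 gf 0.0
tcp [422. -67. 244.] D [33.1, -76.7, 53.1] [-0.025, 0.37, 0.087] rows 3.0
```

Request:
servo_tool --deltas '[[[8,-18,13],[-0.006,0.09,0.02]],[[16,-37,26],[-0.012,0.18,0.043]],[[25,-57,40],[-0.019,0.28,0.065]],[[33,-77,53],[-0.025,0.37,0.087]],[[33,-77,53],[-0.025,0.37,0.087]]]'

```text
t: 2.67
ee_pos: [418.1, -64.7, 240.6]
orientation: [2.991, -0.155, 0.851]
ft_force: [-1.7, 0.5, -1.5]
width: 50.5
grasp_force: 0.0
```

```bash
python3 - <<'E'
from h import *
from workcell import get_image
obs()
p=get_image('wrist');cv2.imwrite('pics/w1.png',p['frame']);np.savez('w1.npz',**{k:p[k] for k in('frame','depth','K','pose')})
print(p['pose'].round(2).tolist(),p['K'][0,0])
obs()
E
```

```text
t 2.67 grasp w [408.3 -63.7 256.5] vee [-128.9   93.4  256.5] q [-0.23 -0.12  2.37  0.2   0.34  1.27] F [-1.7  0.5 -1.5] w 50.5 gf 0.0
[[-0.1, -0.95, 0.29, 391.91], [-0.99, 0.1, -0.03, -61.96], [-0.0, -0.29, -0.96, 415.11], [0.0, 0.0, 0.0, 1.0]] 363.09217434132665
t 2.72 grasp w [409.4 -64.7 257.9] vee [-127.8   92.5  257.9] q [-0.23 -0.12  2.37  0.2   0.35  1.27] F [-0.6 -0.1 -0.1] w 50.1 gf 0.0
```

View pics/w1.png

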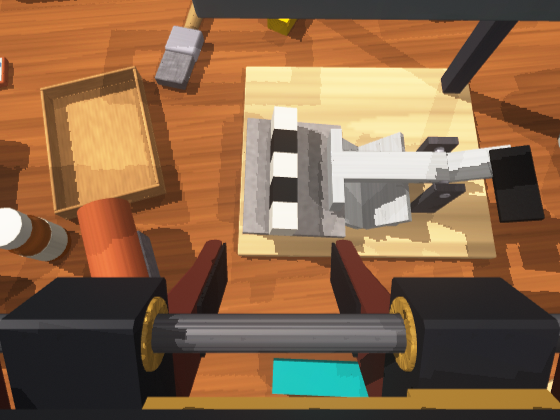

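The wrist view shows the plywood base corners at (247,67), (239,255), (496,257) and (465,68). The black-and-white bar runs from (286,107) to (284,233) on the ramp, beside the aluminium hook at column 337. The paddle is at (516,183).

```bash
python3 - <<'E'
from h import *
z=dict(np.load('w1.npz'));K=z['K'];T=z['pose'];w=cloud(z)
def at(u,v,zz):
    d=T[:3,:3]@np.array([(u-K[0,2])/K[0,0],(v-K[1,2])/K[1,1],1]);return (T[:3,3]+d*(zz-T[2,3])/d[2])
med=lambda u,v:np.nanmedian(w[v-2:v+3,u-2:u+3].reshape(-1,3),0)
print('base z',med(265,100),med(440,240),'table',med(200,200))
B=np.array([at(u,v,12)[:2] for u,v in((247,67),(239,255),(496,257),(465,68))]);M=np.array([(170,140),(-80,140),(-80,-150),(170,-150)],float)
c=M.mean(0);H=(M-c).T@(B-B.mean(0));U,S,V=np.linalg.svd(H);R=(U@V).T
print('base',B.round(1).tolist(),'vee',(B.mean(0)-R@c).round(1),'hd',np.degrees(np.arctan2(R[1,0],R[0,0])),'res',(B-((M-c)@R.T+B.mean(0))).round(1).tolist())
for n,u,v in(('bar',285,170),('bar1',285,120),('bar2',284,225),('ramp',255,190),('paddle',516,183),('hooktop',337,200)):
    q=med(u,v);print(n,q.round(1),'vee',w2v(q).round(1))
# bar top edges at z of top
for u,v in((276,107),(297,108),(297,233),(270,233)):
    print('barpx',w2v(at(u,v,82)).round(1))
E
```

```text
base z [657.09970878 -71.90785332  11.57787671] [ 455.50930375 -251.57117994   11.65630959] table [535.24781153  18.48025463  -0.63940831]
base [[708.2, -53.0], [462.0, -24.6], [430.1, -309.0], [676.9, -336.9]] vee [ 525.2 -170.9] hd -6.415717464776172 res [[-1.5, -2.2], [0.7, -1.8], [1.2, 2.0], [-0.4, 2.0]]
bar [528.7 -82.4  83. ] vee [-7.2 87.9 83. ]
bar1 [584.6 -88.5  82.9] vee [49.  87.8 82.9]
bar2 [473.6 -75.4  82.7] vee [-62.8  88.8  82.7]
ramp [520.5 -50.4  57.1] vee [-18.9 118.8  57.1]
paddle [ 487.1 -293.1   99.3] vee [ -25.9 -126.1   99.3]
hooktop [ 493.4 -129.    81.1] vee [-37.3  37.7  81.1]
barpx [64.3 97.2 82. ]
barpx [63.2 75.3 82. ]
barpx [-70.2  76.6  82. ]
barpx [-70.3 102.   82. ]
```

```bash
sed -i 's/VEE=.*/VEE=np.array([525.3,-170.8,0.]);HD=np.radians(-6.35)/' h.py; python3 - <<'E'
from h import *
L=orient(HD,np.radians(31),.14)
g=v2w([-3,88.5,78]);b=L.apply([0,0,-1])
plan([(g+100*b,L),(g,L)])
E
```

```text
tcp [489. -88. 147.] D [11.7, 14.6, 118.7] [0.115, -0.009, 0.081] rows 2.9
tcp [542. -81.  62.] D [0.0, -0.0, 100.0] [0.0, 0.0, 0.0] rows 2.4
```

Request:
servo_tool --deltas '[[[3,4,30],[0.03,0,0.02]],[[6,7,60],[0.06,0,0.04]],[[9,11,90],[0.09,0,0.06]],[[12,15,119],[0.115,-0.009,0.081]],[[12,15,119],[0.115,-0.009,0.081]]]'

```text
t: 3.13
ee_pos: [483.5, -84.2, 167.8]
orientation: [-2.919, 0.209, -0.835]
ft_force: [0.6, 0.3, 0.9]
width: 50.3
grasp_force: 0.0
```

```bash
python3 - <<'E'
from h import *
obs()
L=orient(HD,np.radians(31),.14)
g=v2w([-3,88.5,78])
plan([(g,L)])
E
```

```text
t 3.13 grasp w [473.5 -85.3 183.6] vee [-60.9  79.3 183.6] q [-0.34  0.19  2.31  1.11  0.26  0.34] F [0.6 0.3 0.9] w 50.3 gf 0.0
tcp [542. -81.  62.] D [-6.1, 5.0, 120.5] [0.004, -0.008, 0.009] rows 2.9
```

```bash
python3 - <<'E'
from h import *
L=orient(HD,np.radians(28),.14)
g=v2w([-3,88.5,78])
b=L.apply([0,0,-1])
plan([(g+60*b,L),(g,L)])
E
```

```text
tcp [512. -85. 114.] D [-3.4, 5.2, 60.6] [0.004, -0.061, 0.009] rows 1.5
tcp [541. -81.  62.] D [0.0, 0.0, 60.0] [0.0, 0.0, 0.0] rows 1.4
```

Request:
servo_tool --deltas '[[[-1,1,8],[0,-0.015,0]],[[-1,2,16],[0,-0.03,0]],[[-2,3,24],[0,-0.045,0]],[[-3,5,32],[0.004,-0.061,0.009]],[[-3,5,40],[0.004,-0.061,0.009]]]'

```text
t: 3.55
ee_pos: [500.0, -85.8, 131.0]
orientation: [-2.936, 0.215, -0.738]
ft_force: [0.2, 0.5, -0.2]
width: 49.7
grasp_force: 0.0
```

```bash
python3 - <<'E'
from h import *
obs()
L=orient(HD,np.radians(28),.14)
g=v2w([-3,88.5,78])
plan([(g,L)])
E
```

```text
t 3.55 grasp w [491.1 -87.1 147.4] vee [-43.2  79.4 147.4] q [-0.33  0.3   2.26  1.06  0.25  0.39] F [ 0.2  0.5 -0.2] w 49.7 gf 0.0
tcp [541. -81.  62.] D [3.0, 0.4, 80.7] [0.003, 0.004, -0.0] rows 1.9
```

Request:
servo_tool --deltas '[[[1,0,16],[0,0,0]],[[2,0,32],[0,0,0]],[[3,0,46],[0,0,0]],[[3,0,60],[0,0,0]],[[3,0,60],[0,0,0]]]'

```text
t: 3.97
ee_pos: [531.0, -81.4, 78.2]
orientation: [-2.935, 0.215, -0.736]
ft_force: [-1.3, 0.8, -0.6]
width: 50.0
grasp_force: 0.0
```

```bash
python3 - <<'E'
from h import *
from workcell import get_image
p=get_image('wrist');cv2.imwrite('pics/w2.png',p['frame'])
obs()
L=orient(HD,np.radians(28),.14)
g=v2w([-3,88.5,78])
plan([(g,L)])
E
```

```text
t 4.02 grasp w [521.4 -82.7  95.2] vee [-13.6  87.2  95.2] q [-0.29  0.45  2.22  1.54  0.21 -0.07] F [ 0.4 -0.4 -0.4] w 50.0 gf 0.0
tcp [541. -81.  62.] D [1.4, 1.0, 20.2] [0.002, 0.005, -0.001] rows 0.5
```

View pics/w2.png

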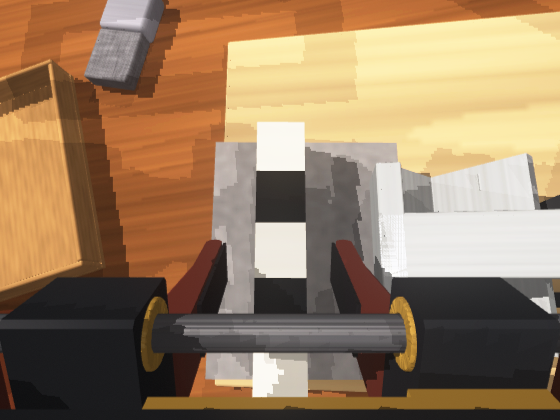

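The bar (columns 256–305) is centred between the fingers (215–345), and the hook is clear at column 380. Next I go in and grip.

Request:
servo_tool --deltas '[[[0,0,7],[0,0,0]],[[1,1,14],[0,0,0]],[[1,1,20],[0,0,0]],[[1,1,20],[0,0,0]]]'

```text
t: 4.35
ee_pos: [540.6, -81.5, 62.6]
orientation: [-2.935, 0.215, -0.739]
ft_force: [-0.0, -0.1, -0.1]
width: 49.8
grasp_force: 0.0
```

Request:
servo_tool --deltas '[[[0,0,0],[0,0,0]],[[0,0,0],[0,0,0]],[[0,0,0],[0,0,0]],[[0,0,0],[0,0,0]],[[0,0,0],[0,0,0]]]' --grip 1

```text
t: 4.77
ee_pos: [540.2, -81.6, 62.5]
orientation: [-2.936, 0.216, -0.739]
ft_force: [-3.0, -0.6, 6.1]
width: 23.5
grasp_force: 30.0
```

```bash
python3 - <<'E'
from h import *
obs()
a=np.radians(28)
L=orient(HD,a,.14);L0=orient(HD,a,0.0)
th=np.radians(10.5);Lt=orient(th,a,0)
plan([(v2w([-3,90,115]),L),(v2w([-150,95,150]),L0),((470,30,200),orient(0,a,0)),((625,132,130),Lt),((625,132,30),Lt)])
E
```

```text
t 4.77 grasp w [531.3 -82.9  78.9] vee [-3.8 88.1 78.9] q [-0.29  0.5   2.2   1.71  0.2  -0.23] F [-3.  -0.6  6.1] w 23.5 gf 30.0
tcp [541. -80.  99.] D [17.3, -6.9, -31.0] [0.003, 0.003, -0.001] rows 0.9
tcp [395. -61. 133.] D [-113.8, -7.5, -99.1] [-0.124, 0.0, -0.066] rows 3.6
tcp [479.  30. 183.] D [87.7, -99.4, -10.0] [0.052, 0.0, -0.098] rows 3.2
tcp [634. 134. 113.] D [103.9, -103.6, 134.5] [0.086, 0.0, -0.162] rows 4.8
tcp [634. 134.  13.] D [-46.9, 0.0, 88.3] [0.0, 0.0, 0.0] rows 2.4
```

```bash
python3 - <<'E'
from h import *
a=np.radians(28)
L=orient(HD,a,.14);L0=orient(HD,a,0.0)
th=np.radians(10.5);Lt=orient(th,a,0)
plan([(v2w([-25,90,108]),L),(v2w([-35,235,135]),L0),((622,132,120),Lt),((622,132,30),Lt)])
E
```

```text
tcp [519. -77.  92.] D [-5.4, -5.9, -35.1] [0.003, 0.003, -0.001] rows 0.9
tcp [525.  66. 118.] D [-5.7, -145.0, -10.6] [-0.124, 0.0, -0.066] rows 3.5
tcp [631. 134. 103.] D [78.8, -79.2, 58.9] [0.138, 0.0, -0.26] rows 3.0
tcp [631. 134.  13.] D [-42.3, 0.0, 79.5] [0.0, 0.0, 0.0] rows 2.2
```

Request:
servo_tool --deltas '[[[0,-1,-7],[0,0,0]],[[-1,-2,-16],[0,0,0]],[[-3,-4,-26],[0,0,0]],[[-5,-6,-35],[0,0,0]],[[-5,-6,-35],[0,0,0]]]'

```text
t: 5.18
ee_pos: [519.1, -76.9, 92.1]
orientation: [-2.936, 0.216, -0.738]
ft_force: [0.2, 0.5, -0.9]
width: 23.5
grasp_force: 30.0
```

Request:
servo_tool --deltas '[[[-1,-27,-2],[-0.02,0,-0.01]],[[-2,-58,-4],[-0.05,0,-0.025]],[[-4,-88,-6],[-0.08,0,-0.04]],[[-5,-118,-9],[-0.1,0,-0.055]],[[-6,-145,-11],[-0.124,0,-0.066]]]'

```text
t: 5.6
ee_pos: [513.3, -21.6, 98.6]
orientation: [-2.996, 0.192, -0.669]
ft_force: [-0.1, 0.5, -1.8]
width: 23.6
grasp_force: 30.0
```

```bash
python3 - <<'E'
from h import *
obs()
a=np.radians(28)
Lt=orient(np.radians(10.5),a,0)
plan([((622,132,120),Lt),((622,132,30),Lt)])
E
```

```text
t 5.6 grasp w [505.3 -22.3 115.5] vee [-36.3 145.4 115.5] q [-0.12  0.37  2.24  0.76  0.13  0.84] F [-0.1  0.5 -1.8] w 23.6 gf 30.0
tcp [631. 134. 103.] D [86.4, -166.6, 51.4] [0.048, 0.041, -0.301] rows 4.7
tcp [631. 134.  13.] D [-42.3, 0.0, 79.5] [0.0, 0.0, 0.0] rows 2.2
```

```bash
cat > kin.py <<'E'
import numpy as np
from scipy.optimize import least_squares
from scipy.spatial.transform import Rotation as Ro
from h import orient,v2w,HD
data=[([-1.354,.423,1.63,0,1.089,-.019],[146.0,-607.7,241.4]),([-.44,-.1,2.11,.08,.96,1.1],[374.6,-141.9,309.2]),([-.23,-.12,2.37,.2,.345,1.27],[408.9,-64.2,257.2]),
([-.34,.19,2.31,1.11,.26,.34],[473.5,-85.3,183.6]),([-.33,.3,2.26,1.06,.25,.39],[491.1,-87.1,147.4]),([-.29,.45,2.22,1.54,.21,-.07],[521.4,-82.7,95.2]),
([-.29,.5,2.2,1.71,.2,-.23],[531.3,-82.9,78.9]),([-.12,.37,2.24,.76,.13,.84],[505.3,-22.3,115.5])]
def fk(q,k):
    a,h,L1,L2,e,D=k;s=q[1]+q[2]
    A=Ro.from_euler('z',q[0]);F=A*Ro.from_euler('y',s)
    w=A.apply([a+L1*np.sin(q[1]),0,h+L1*np.cos(q[1])])+F.apply([e,0,L2])
    R=F*Ro.from_euler('z',q[3])*Ro.from_euler('y',q[4])*Ro.from_euler('z',q[5])
    return w+R.apply([0,0,D]),R
r=least_squares(lambda k:np.concatenate([fk(q,k)[0]-g for q,g in data]),[0,300,400,400,0,250],x_scale=100,loss='soft_l1',f_scale=5)
k=r.x
lo=np.array([-3,-.9,.09,-1.31,.11,-2.54]);hi=np.array([3,2.11,2.58,4.45,2.69,2.54])
# constant tool rotation about z
C=np.mean([0])
c0=(fk(data[0][0],k)[1].inv()*Ro.from_rotvec([-3.118,-.369,0])).as_rotvec()
Cr=Ro.from_euler('z',c0[2])
def ik(g,T,q0):
    def f(q):
        p,R=fk(q,k);return np.concatenate([(p-g)/100,((R*Cr).inv()*T).as_rotvec()])
    s=least_squares(f,np.clip(q0,lo+.01,hi-.01),bounds=(lo,hi));return s.x,np.linalg.norm(s.fun)
E
python3 - <<'E'
from kin import *
print(k.round(1),np.abs(r.fun).max().round(1),c0.round(3))
for x,R in((622,0),):
  for lean in(28,):
    for hd in(-15,-10,-5,0,5,10,15,20,25,30):
      for z in(120,30):
        out=[]
        for q4 in(0.3,1.5,3.0,-1):
            q,e=ik(np.array([622,132,z]),orient(np.radians(hd),np.radians(lean)),[.2,.5,2.2,q4,.3,.5]);
            if e<2e-2: out.append(q.round(2).tolist())
        print(hd,z,out[:2])
E
```

```text
[-32.2 371.8 594.4 519.7 103.2 345.1] 11.7 [1.000e-03 1.000e-03 1.571e+00]
-15 120 []
-15 30 []
-10 120 []
-10 30 []
-5 120 [[0.3, 0.48, 1.99, -0.65, 0.28, 2.54], [0.3, 0.48, 1.99, -0.65, 0.28, 2.54]]
-5 30 []
0 120 [[0.28, 0.48, 2.0, -0.62, 0.23, 2.42], [0.28, 0.48, 2.0, -0.62, 0.23, 2.42]]
0 30 []
5 120 [[0.25, 0.48, 2.01, -0.42, 0.19, 2.13], [0.25, 0.48, 2.01, -0.42, 0.19, 2.13]]
5 30 []
10 120 [[0.22, 0.48, 2.01, -0.13, 0.17, 1.74], [0.22, 0.48, 2.01, -0.13, 0.17, 1.74]]
10 30 []
15 120 [[0.19, 0.48, 2.01, 0.2, 0.17, 1.31], [0.19, 0.48, 2.01, 0.2, 0.17, 1.31]]
15 30 []
20 120 [[0.16, 0.48, 2.01, 0.47, 0.19, 0.94], [0.16, 0.48, 2.01, 0.47, 0.19, 0.94]]
20 30 [[0.15, 0.65, 2.01, 1.63, 0.11, -0.23], [0.15, 0.65, 2.01, 1.63, 0.11, -0.23]]
25 120 [[0.13, 0.48, 2.0, 0.64, 0.24, 0.67], [0.13, 0.48, 2.0, 0.64, 0.24, 0.67]]
25 30 [[0.13, 0.66, 2.0, 1.48, 0.14, -0.18], [0.13, 0.66, 2.0, 1.48, 0.14, -0.18]]
30 120 [[0.11, 0.49, 1.99, 0.75, 0.28, 0.47], [0.11, 0.49, 1.99, 0.75, 0.28, 0.47]]
30 30 [[0.11, 0.66, 1.99, 1.38, 0.2, -0.18], [0.11, 0.66, 1.99, 1.38, 0.2, -0.18]]
```

```bash
python3 - <<'E'
from kin import *
from h import *
a=np.radians(28)
W=[((520,30,130),orient(np.radians(5),a)),((545,70,135),orient(np.radians(18),a)),((622,132,120),orient(np.radians(30),a)),((622,132,32),orient(np.radians(30),a))]
q=[-.12,.37,2.24,.76,.13,.84]
for g,T in W:
    q,e=ik(np.array(g),T,q);print(q.round(2),round(e,3))
plan(W)
E
```

```text
[0.04 0.35 2.22 0.24 0.11 1.28] 0.022
[0.05 0.37 2.17 0.77 0.18 0.58] 0.0
[0.11 0.49 1.99 0.75 0.28 0.47] 0.0
[ 0.11  0.65  1.99  1.37  0.2  -0.17] 0.0
tcp [529.  31. 113.] D [13.0, -54.8, -4.9] [0.005, 0.045, -0.215] rows 1.8
tcp [553.  73. 118.] D [27.2, -39.6, 8.8] [0.107, 0.0, -0.2] rows 1.8
tcp [630. 136. 103.] D [74.4, -37.0, 56.5] [0.098, 0.0, -0.185] rows 2.4
tcp [630. 136.  15.] D [-41.3, 0.0, 77.7] [0.0, 0.0, 0.0] rows 2.1
```

```bash
python3 - <<'E'
from h import *
a=np.radians(28)
plan([((545,70,135),orient(np.radians(20),a)),((622,132,120),orient(np.radians(30),a))])
E
```

```text
tcp [553.  73. 118.] D [31.4, -99.7, 2.6] [0.123, 0.033, -0.448] rows 3.7
tcp [630. 136. 103.] D [75.5, -33.4, 57.1] [0.082, 0.0, -0.154] rows 2.4
```

Request:
servo_tool --deltas '[[[6,-20,0],[0.025,0.007,-0.09]],[[12,-40,1],[0.05,0.014,-0.18]],[[18,-60,2],[0.075,0.02,-0.27]],[[25,-80,2],[0.1,0.026,-0.36]],[[31,-100,3],[0.123,0.033,-0.448]]]'

```text
t: 6.02
ee_pos: [553.3, 73.8, 118.0]
orientation: [-2.922, -0.521, -0.73]
ft_force: [-0.8, -0.1, -0.4]
width: 23.8
grasp_force: 30.0
```

```bash
python3 - <<'E'
from h import *
obs()
a=np.radians(28)
plan([((622,132,120),orient(np.radians(30),a)),((622,132,32),orient(np.radians(30),a))])
E
```

```text
t 6.02 grasp w [545.   70.8 134.5] vee [ -7.1 242.3 134.5] q [0.03 0.38 2.16 0.86 0.2  0.43] F [-0.8 -0.1 -0.4] w 23.8 gf 30.0
tcp [630. 136. 103.] D [75.5, -32.3, 56.6] [0.081, -0.001, -0.151] rows 2.4
tcp [630. 136.  15.] D [-41.3, 0.0, 77.7] [0.0, 0.0, 0.0] rows 2.1
```

Request:
servo_tool --deltas '[[[19,-8,14],[0.02,0,-0.04]],[[38,-16,28],[0.04,0,-0.075]],[[57,-24,43],[0.06,0,-0.11]],[[75,-32,57],[0.081,0,-0.151]],[[75,-32,57],[0.081,0,-0.151]]]'

```text
t: 6.43
ee_pos: [633.0, 136.4, 102.8]
orientation: [-2.831, -0.757, -0.711]
ft_force: [-0.3, -0.5, 0.0]
width: 23.9
grasp_force: 30.0
```

Request:
servo_tool --deltas '[[[-10,0,19],[0,0,0]],[[-20,0,37],[0,0,0]],[[-29,0,54],[0,0,0]],[[-37,0,69],[0,0,0]],[[-37,0,69],[0,0,0]]]'

```text
t: 6.85
ee_pos: [626.6, 134.0, 21.0]
orientation: [-2.836, -0.751, -0.699]
ft_force: [0.1, -0.4, -0.4]
width: 23.5
grasp_force: 30.0
```

```bash
python3 - <<'E'
from h import *
from workcell import get_image
obs()
a=np.radians(28)
plan([((622,132,31),orient(np.radians(30),a))])
p=get_image('wrist');cv2.imwrite('pics/w3.png',p['frame'])
p=get_image('side');cv2.imwrite('pics/w3s.png',np.hstack([p['frame'][220:340,150:330],]*1))
cv2.imwrite('pics/w3c.png',np.vstack([cv2.resize(p['frame'][210:350,130:330],(560,392)),p['frame'][:0]]))
a=cv2.imread('pics/w3.png');b=cv2.imread('pics/w3c.png');cv2.imwrite('pics/w3m.png',cv2.resize(np.vstack([a[:230],b]),None,fx=.95,fy=.95))
E
```

```text
t 6.85 grasp w [619.1 129.7  37.5] vee [ 60.  309.   37.5] q [ 0.1   0.66  1.99  1.33  0.2  -0.13] F [ 0.1 -0.4 -0.4] w 23.5 gf 30.0
tcp [630. 136.  14.] D [0.3, -0.6, 7.5] [-0.0, 0.004, -0.006] rows 0.2
```

View pics/w3m.png

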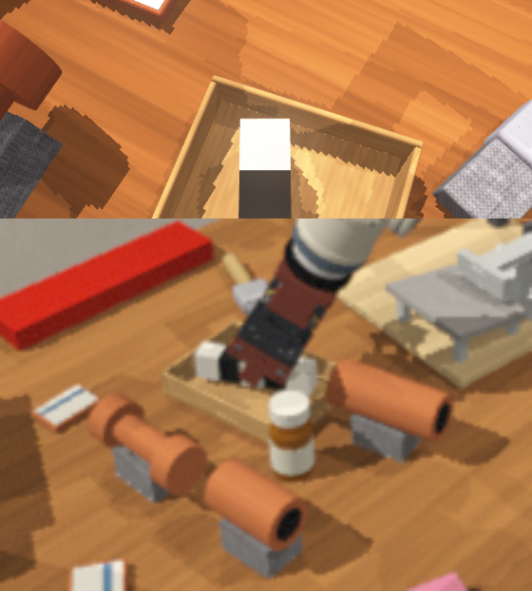

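The wrist crop shows the bar's far end at (265,145) inside the tray walls. The side view shows the bar inside the tray, clear of the jar. I lower it and release.

Request:
servo_tool --deltas '[[[0,0,2],[0,0,0]],[[0,0,4],[0,0,0]],[[0,0,6],[0,0,0]],[[0,-0.5,7.5],[0,0,0]],[[0,-0.5,7.5],[0,0,0]]]'

```text
t: 7.37
ee_pos: [632.2, 136.9, 18.4]
orientation: [-2.834, -0.753, -0.708]
ft_force: [0.3, 0.4, -0.6]
width: 24.1
grasp_force: 30.0
```

Request:
servo_tool --deltas '[[[0,0,0],[0,0,0]],[[0,0,0],[0,0,0]],[[0,0,0],[0,0,0]],[[0,0,0],[0,0,0]]]' --grip 0.1

```text
t: 7.7
ee_pos: [632.0, 136.8, 18.2]
orientation: [-2.834, -0.753, -0.708]
ft_force: [0.1, -0.0, 0.4]
width: 39.6
grasp_force: 0.0
```

Request:
servo_tool --deltas '[[[0,0,-10],[0,0,0]],[[0,0,-30],[0,0,0]],[[0,0,-55],[0,0,0]],[[0,0,-80],[0,0,0]],[[0,0,-110],[0,0,0]]]'

```text
t: 8.12
ee_pos: [586.1, 110.7, 115.2]
orientation: [-2.835, -0.753, -0.705]
ft_force: [0.2, 0.4, 0.8]
width: 39.6
grasp_force: 0.0
```

```bash
python3 - <<'E'
from kin import *
from h import *
obs()
# pipe loading feasibility: lean options
for lean in(27,30,33,36,40,45):
  a=np.radians(lean)
  for n,g,T in (('pick',np.array([460.3,93.7,62]),orient(np.radians(14.6),a)),('ramp',v2w([0,92,85]),orient(HD,a)),('up',v2w([-10,92,125]),orient(HD,a)),('side',v2w([-30,250,150]),orient(0,a)),('pad',v2w([-38,-129,105]),orient(HD,a)),('padlow',v2w([-38,-129,75]),orient(HD,a))):
    o=[]
    for q4 in(.5,2.,3.1):
      q,e=ik(g,T,[np.arctan2(g[1],g[0]),.5,2.2,q4,.3,.5-q4+1.2])
      if e<.02:o.append(q.round(2).tolist())
    print(lean,n,o)
E
```

```text
t 8.12 grasp w [578.5 106.3 131.7] vee [ 22.3 281.3 131.7] q [0.06 0.43 2.07 0.83 0.29 0.34] F [0.2 0.4 0.8] w 39.6 gf 0.0
27 pick [[0.17, 0.49, 2.33, 2.9, 0.16, -1.41], [0.17, 0.49, 2.33, 2.9, 0.16, -1.41], [0.17, 0.49, 2.33, 2.9, 0.16, -1.41]]
27 ramp []
27 up [[-0.16, 0.37, 2.2, 0.23, 0.11, 1.29], [-0.16, 0.37, 2.2, 0.23, 0.11, 1.29], [-0.16, 0.37, 2.2, 0.23, 0.11, 1.29]]
27 side [[0.22, 0.31, 2.19, -0.52, 0.2, 2.28], [0.22, 0.31, 2.19, -0.52, 0.2, 2.28]]
27 pad [[-0.72, 0.45, 2.12, 1.0, 0.31, 0.04], [-0.72, 0.45, 2.12, 1.0, 0.31, 0.04], [-0.72, 0.45, 2.12, 1.0, 0.31, 0.04]]
27 padlow [[-0.72, 0.52, 2.12, 1.2, 0.28, -0.17], [-0.72, 0.52, 2.12, 1.2, 0.28, -0.17], [-0.72, 0.52, 2.12, 1.2, 0.28, -0.17]]
30 pick [[0.17, 0.51, 2.36, 2.97, 0.26, -1.48], [0.17, 0.51, 2.36, 2.97, 0.26, -1.48], [0.17, 0.51, 2.36, 2.97, 0.26, -1.48]]
30 ramp [[-0.17, 0.48, 2.23, 2.87, 0.11, -1.34], [-0.17, 0.48, 2.23, 2.87, 0.11, -1.34], [-0.17, 0.48, 2.23, 2.87, 0.11, -1.34]]
30 up []
30 side [[0.22, 0.31, 2.22, -0.78, 0.14, 2.54]]
30 pad [[-0.74, 0.46, 2.14, 1.26, 0.31, -0.24], [-0.74, 0.46, 2.14, 1.26, 0
[... 2290 characters left out ...]
8, 3.04, 0.84, -1.58], [0.14, 0.72, 2.48, 3.04, 0.84, -1.58], [0.14, 0.72, 2.48, 3.04, 0.84, -1.58]]
45 ramp [[-0.18, 0.61, 2.36, 3.06, 0.61, -1.55], [-0.18, 0.61, 2.36, 3.06, 0.61, -1.55], [-0.18, 0.61, 2.36, 3.06, 0.61, -1.55]]
45 up [[-0.18, 0.49, 2.38, 3.04, 0.51, -1.53], [-0.18, 0.49, 2.38, 3.04, 0.51, -1.53], [-0.18, 0.49, 2.38, 3.04, 0.51, -1.53]]
45 side [[0.28, 0.41, 2.37, 3.61, 0.45, -1.8], [0.28, 0.41, 2.37, 3.61, 0.45, -1.8]]
45 pad [[-0.86, 0.56, 2.25, 2.07, 0.58, -1.16], [-0.86, 0.56, 2.25, 2.07, 0.58, -1.16], [-0.86, 0.56, 2.25, 2.07, 0.58, -1.16]]
45 padlow [[-0.86, 0.64, 2.25, 2.16, 0.62, -1.27], [-0.86, 0.64, 2.25, 2.16, 0.62, -1.27], [-0.86, 0.64, 2.25, 2.16, 0.62, -1.27]]
```

```bash
python3 - <<'E'
from kin import *
from h import *
a=np.radians(40);h1=np.radians(14.6)
W=[((520,105,165),orient(np.radians(25),np.radians(36))),((458,93,140),orient(h1,a)),((460.3,93.7,60),orient(h1,a))]
q=[.06,.43,2.07,.83,.29,.34]
for g,T in W:
    q,e=ik(np.array(g),T,q);print(q.round(2),round(e,3))
plan(W)
E
```

```text
[ 0.06  0.31  2.27  1.71  0.22 -0.45] 0.0
[ 0.15  0.35  2.45  2.96  0.37 -1.48] 0.0
[ 0.15  0.64  2.45  3.03  0.64 -1.56] 0.0
tcp [530. 110. 150.] D [-27.3, -27.0, -53.7] [-0.045, 0.141, 0.07] rows 1.6
tcp [470.  96. 126.] D [-63.1, -13.2, -15.9] [-0.112, 0.07, 0.143] rows 1.6
tcp [472.  97.  46.] D [-49.6, -0.1, 62.8] [0.0, 0.0, 0.0] rows 1.9
```

Request:
servo_tool --deltas '[[[-6,-6,-11],[-0.01,0.03,0.014]],[[-12,-12,-22],[-0.02,0.06,0.028]],[[-18,-18,-33],[-0.03,0.09,0.042]],[[-23,-23,-44],[-0.04,0.12,0.056]],[[-27,-27,-54],[-0.045,0.141,0.07]]]' --grip -1

```text
t: 8.53
ee_pos: [530.3, 109.8, 150.4]
orientation: [-2.798, -0.619, -0.914]
ft_force: [0.6, 0.2, 0.3]
width: 69.5
grasp_force: 0.0
```

Request:
servo_tool --deltas '[[[-12,-3,-3],[-0.02,0.014,0.03]],[[-25,-5,-6],[-0.045,0.028,0.057]],[[-38,-8,-10],[-0.067,0.042,0.086]],[[-50,-11,-13],[-0.09,0.056,0.114]],[[-63,-13,-16],[-0.112,0.07,0.143]]]'

```text
t: 8.95
ee_pos: [488.8, 108.0, 133.9]
orientation: [-2.812, -0.44, -1.005]
ft_force: [0.9, 0.3, -0.2]
width: 87.9
grasp_force: 0.0
```

```bash
python3 - <<'E'
from h import *
obs()
a=np.radians(40);h1=np.radians(14.6)
plan([((458,93,140),orient(h1,a))])
E
```

```text
t 8.95 grasp w [477.6 104.  148.3] vee [-77.8 267.9 148.3] q [ 0.1   0.32  2.4   2.6   0.29 -1.2 ] F [ 0.9  0.3 -0.2] w 87.9 gf 0.0
tcp [470.  96. 126.] D [-22.1, 5.5, -7.7] [-0.053, 0.01, 0.037] rows 0.6
```

Request:
servo_tool --deltas '[[[-7,2,-3],[-0.018,0.003,0.012]],[[-15,4,-5],[-0.036,0.007,0.025]],[[-22,5.5,-8],[-0.053,0.01,0.037]],[[-22,5.5,-8],[-0.053,0.01,0.037]]]'

```text
t: 9.28
ee_pos: [467.3, 96.1, 124.6]
orientation: [-2.851, -0.366, -1.03]
ft_force: [-0.5, 1.6, 0.6]
width: 87.7
grasp_force: 0.0
```

```bash
python3 - <<'E'
from h import *
from workcell import get_image
p=get_image('wrist');cv2.imwrite('pics/w4.png',p['frame']);np.savez('w4.npz',**{k:p[k] for k in('frame','depth','K','pose')})
obs()
w=cloud(p);f=p['frame'].astype(int);Z=w[...,2]
m=(Z>72)&(Z<90)&(f[...,2]>f[...,0]*1.6)&(np.abs(w[...,0]-460)<80)&(np.abs(w[...,1]-94)<40)
P=w[m][:,:2];print(m.sum(),rect(P),np.linalg.svd(P-P.mean(0),full_matrices=False)[2][0],P.mean(0))
a=np.radians(40);h1=np.radians(14.6)
plan([((460.3,93.7,60),orient(h1,a))])
E
```

```text
t 9.33 grasp w [456.8  93.4 139.5] vee [-97.3 255.  139.5] q [ 0.12  0.33  2.45  2.88  0.35 -1.43] F [ 0.4 -0.1 -0. ] w 87.5 gf 0.0
8918 (array([463.5,  93.4]), array([112.9,  37.7]), 14.81) [-0.96710685 -0.2543705 ] [461.90266419  92.9186612 ]
tcp [472.  97.  46.] D [-48.3, 0.8, 63.3] [-0.003, 0.003, 0.0] rows 1.9
```

View pics/w4.png

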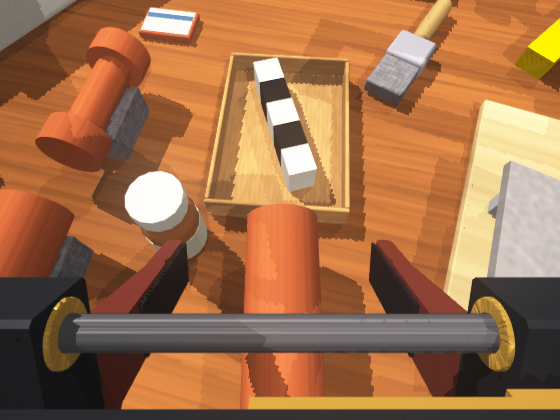

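The wrist view shows the bar flat in the tray, at (285,125). The long, plain, straight pipe is at (283,290), centred between the open fingers (188–372). The waisted bobbin is at (95,95), the stub at (30,240) and the jar at (155,195).

```bash
python3 - <<'E'
from h import *
w=cloud(dict(np.load('w4.npz')))
for u,v in((155,195),(155,175),(155,213),(186,200),(40,210)):print(u,v,w[v,u].round(1))
q=w[195,155]-[460.3,93.7,0];print('along/lateral',Ro.from_euler('z',-np.radians(14.6)).apply(q).round(1))
E
```

```text
155 195 [500.5 188.1  83.9]
155 175 [514.5 194.1  83.5]
155 213 [488.1 182.4  85.3]
186 200 [505.2 170.4  76.2]
40 210 [475.  263.9  72.5]
along/lateral [62.7 81.2 83.9]
```

Request:
servo_tool --deltas '[[[-12,0,16],[0,0,0]],[[-24,0,32],[0,0,0]],[[-36,1,48],[0,0,0]],[[-48,1,63],[0,0,0]],[[-48,1,63],[0,0,0]]]'

```text
t: 9.75
ee_pos: [472.7, 96.6, 43.3]
orientation: [-2.85, -0.367, -1.027]
ft_force: [-0.1, 0.2, -0.5]
width: 87.6
grasp_force: 0.0
```

```bash
python3 - <<'E'
from kin import *
from h import *
obs()
a=np.radians(40);h1=np.radians(14.6)
plan([((461,93.5,60),orient(h1,a))])
W=[((462,93.7,135),orient(h1,a)),(v2w([-45,215,150]),orient(0,a)),(v2w([-2,120,125]),orient(HD,a)),(v2w([0,91,105]),orient(HD,a)),(v2w([0,91,85]),orient(HD,a))]
q=[.15,.64,2.45,3.03,.64,-1.56]
for g,T in W:
    q,e=ik(np.array(g),T,q);print(q.round(2),round(e,3))
T0=orient(h1,a);plan(W,start=(np.array([461,93.5,60])+T0.apply([0,0,18.7]),T0))
E
```

```text
t 9.75 grasp w [461.2  93.5  57.7] vee [-93.  255.6  57.7] q [ 0.12  0.62  2.45  2.99  0.62 -1.55] F [-0.1  0.2 -0.5] w 87.6 gf 0.0
tcp [473.  97.  46.] D [1.4, 0.1, -1.9] [-0.004, 0.006, 0.0] rows 0.1
[ 0.15  0.37  2.45  2.96  0.38 -1.48] 0.0
[ 0.17  0.35  2.38  3.52  0.29 -1.81] 0.0
[-0.08  0.44  2.32  3.2   0.32 -1.6 ] 0.0
[-0.18  0.5   2.32  3.03  0.37 -1.51] 0.0
[-0.18  0.55  2.32  3.04  0.43 -1.53] 0.0
tcp [474.  97. 121.] D [49.0, 0.1, -56.8] [0.0, 0.0, 0.0] rows 1.8
tcp [516.  48. 136.] D [31.9, 58.1, 7.2] [-0.164, 0.0, 0.195] rows 2.0
tcp [549. -53. 111.] D [8.6, 100.5, 39.8] [-0.071, 0.0, 0.085] rows 2.6
tcp [547. -82.  91.] D [-11.3, 29.0, 16.6] [0.0, 0.0, 0.0] rows 0.8
tcp [547. -82.  71.] D [-12.9, 0.0, 15.3] [0.0, 0.0, 0.0] rows 0.5
```

Request:
servo_tool --deltas '[[[1,0,-2],[0,0,0]],[[1,0,-2],[0,0,0]],[[1,0,-2],[0,0,0]],[[1,0,-2],[0,0,0]],[[1,0,-2],[0,0,0]]]' --grip 1

```text
t: 10.17
ee_pos: [473.0, 96.4, 49.9]
orientation: [-2.848, -0.367, -1.037]
ft_force: [-0.4, -0.4, -0.2]
width: 58.0
grasp_force: 0.0
```

Request:
servo_tool --deltas '[[[0,0,0],[0,0,0]],[[6,0,-7],[0,0,0]],[[20,0,-23],[0,0,0]],[[35,0,-40],[0,0,0]],[[49,0,-57],[0,0,0]]]'

```text
t: 10.58
ee_pos: [472.5, 96.2, 124.0]
orientation: [-2.851, -0.367, -1.031]
ft_force: [0.8, 0.5, -3.0]
width: 49.4
grasp_force: 30.0
```

Request:
servo_tool --deltas '[[[6,12,1],[-0.033,0,0.04]],[[13,23,3],[-0.066,0,0.08]],[[19,35,4],[-0.1,0,0.12]],[[26,46,6],[-0.13,0,0.16]],[[32,58,7],[-0.164,0,0.195]]]'

```text
t: 11.0
ee_pos: [515.9, 47.4, 139.0]
orientation: [-2.953, 0.001, -1.07]
ft_force: [0.5, -0.5, -2.3]
width: 49.4
grasp_force: 30.0
```

```bash
python3 - <<'E'
from h import *
obs()
a=np.radians(40)
plan([(v2w([-2,120,125]),orient(HD,a)),(v2w([0,91,105]),orient(HD,a))])
E
```

```text
t 11.0 grasp w [503.9  47.4 153.3] vee [-45.4 214.5 153.3] q [ 0.11  0.32  2.37  3.43  0.25 -1.76] F [ 0.5 -0.5 -2.3] w 49.4 gf 30.0
tcp [549. -53. 111.] D [7.0, 100.1, 42.5] [-0.072, 0.003, 0.084] rows 2.6
tcp [547. -82.  91.] D [-11.3, 29.0, 16.6] [0.0, 0.0, 0.0] rows 0.8
```

Request:
servo_tool --deltas '[[[1,20,8],[-0.014,0,0.017]],[[3,40,17],[-0.028,0,0.034]],[[4,60,25],[-0.043,0.002,0.05]],[[6,80,34],[-0.058,0.002,0.067]],[[7,100,42],[-0.072,0.003,0.084]]]'

```text
t: 11.42
ee_pos: [548.4, -53.0, 110.6]
orientation: [2.913, -0.16, 1.06]
ft_force: [-0.6, 1.0, -2.1]
width: 49.4
grasp_force: 30.0
```

```bash
python3 - <<'E'
from h import *
from workcell import get_image,ctrl
p=get_image('wrist');s=get_image('side')
cv2.imwrite('pics/w5.png',np.vstack([p['frame'][:250],cv2.resize(s['frame'][170:290,240:420],(560,373))])[:600])
obs()
a=np.radians(40)
plan([(v2w([0,91,105]),orient(HD,a))])
o=ctrl.get_obs();R=Ro.from_rotvec(o['orientation']);g=np.array(o['ee_pos'])-R.apply([0,0,18.7])
for n,q in(('wrist',p),('side',s)):
    w=cloud(q);f=q['frame'].astype(int);v=w2v(w.reshape(-1,3)).reshape(w.shape);gv=w2v(g)
    m=(f[...,2]>f[...,0]*1.6)&(np.abs(v[...,0]-gv[0])<90)&(np.abs(v[...,1]-gv[1])<32)&(v[...,2]>gv[2]-45)&(v[...,2]<gv[2]+25)
    P=v[m];print(n,m.sum(),np.percentile(P,[1,50,99],0).round(1).tolist())
E
```

```text
t 11.52 grasp w [536.9 -52.8 124.6] vee [ -1.6 118.5 124.6] q [-0.12  0.43  2.31  3.12  0.3  -1.56] F [-0.2 -0.  -3.2] w 50.0 gf 30.0
tcp [547. -82.  91.] D [-11.4, 27.5, 16.1] [0.001, 0.0, -0.001] rows 0.8
wrist 24372 [[-47.0, 89.1, 120.5], [1.0, 120.0, 137.3], [54.5, 148.0, 146.7]]
side 258 [[-64.3, 96.3, 90.4], [-57.0, 137.5, 116.5], [55.5, 146.3, 137.5]]
```

View pics/w5.png

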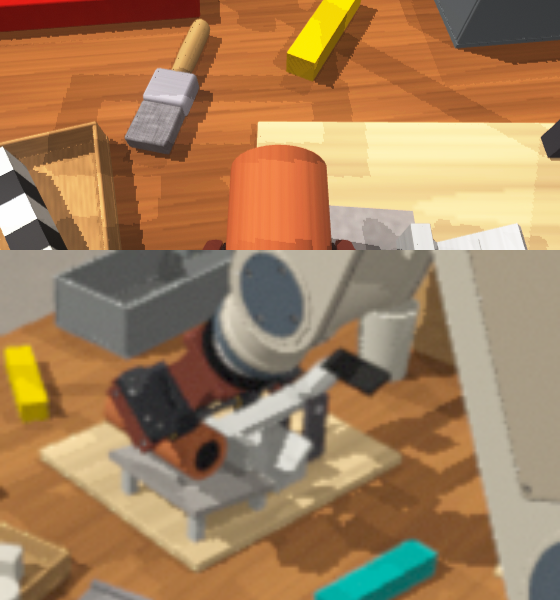

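```bash
python3 - <<'E'
from h import *
from workcell import get_image,ctrl
obs()
p=get_image('wrist');q=p;w=cloud(q);f=q['frame'].astype(int);v=w2v(w.reshape(-1,3)).reshape(w.shape)
m=(f[...,2]>f[...,0]*1.6)&(f[...,1]<f[...,2]*.6)&(np.abs(v[...,0])<75)&(np.abs(v[...,1]-118.5)<28)&(v[...,2]>110)&(v[...,2]<160)
P=v[m]
for a in range(-50,70,10):
    s=P[(P[:,0]>=a)&(P[:,0]<a+10)]
    if len(s)>20:
        t=s[s[:,2]>np.percentile(s[:,2],60)];print(a,len(s),np.percentile(s[:,2],[50,90]).round(1),'y',s[:,1].min().round(1),s[:,1].max().round(1))
from scipy.optimize import least_squares
P=P[P[:,0]>10]
r=least_squares(lambda k:np.hypot(P[:,1]-k[0]-k[1]*P[:,0],P[:,2]-k[2]-k[3]*P[:,0])-25,[118,0,114,0],loss='soft_l1',f_scale=1.5)
print(r.x.round(3),P[:,0].max())
E
```

```text
t 11.52 grasp w [536.9 -52.8 124.6] vee [ -1.6 118.5 124.6] q [-0.12  0.43  2.31  3.12  0.3  -1.56] F [-0.2 -0.  -3.2] w 50.0 gf 30.0
-50 2844 [137.2 139.9] y 92.3 145.3
-40 2994 [137.6 149.5] y 92.1 145.4
-20 2781 [137.9 140.5] y 90.5 146.4
-10 3058 [137.5 140.1] y 90.5 146.5
0 2769 [136.6 139.5] y 90.5 146.5
10 2404 [136.9 139.7] y 90.5 146.4
20 2103 [137.2 139.7] y 94.9 143.3
30 1946 [137.3 139.6] y 94.7 143.5
40 1799 [137.1 139.6] y 94.9 143.4
50 1070 [137.2 139.7] y 94.7 143.4
[ 1.18724e+02  1.00000e-03  1.14662e+02 -0.00000e+00] 57.08120017292057
```

The upper crop shows the pipe held level and aligned with the vee. The lower crop shows it above the ramp's outer side, clear of the jaw. I move it over and set it down.

```bash
python3 - <<'E'
from h import *
a=np.radians(40)
plan([(v2w([1.3,91,105]),orient(HD,a)),(v2w([1.3,91,89]),orient(HD,a))])
E
```

```text
tcp [549. -82.  91.] D [-9.9, 28.4, 17.4] [0.0, 0.001, 0.001] rows 0.8
tcp [549. -82.  75.] D [-10.3, 0.0, 12.3] [0.0, 0.0, 0.0] rows 0.4
```

Request:
servo_tool --deltas '[[[-2,7,4],[0,0,0]],[[-5,14,9],[0,0,0]],[[-8,22,13],[0,0,0]],[[-10,28.5,17.5],[0,0,0]],[[-10,28.5,17.5],[0,0,0]]]'

```text
t: 11.98
ee_pos: [548.3, -81.0, 90.5]
orientation: [2.913, -0.158, 1.059]
ft_force: [0.1, 0.0, -2.1]
width: 49.2
grasp_force: 30.0
```

Request:
servo_tool --deltas '[[[-3,0,3],[0,0,0]],[[-5,0,6],[0,0,0]],[[-7,0,8.5],[0,0,0]],[[-8.5,0,10],[0,0,0]],[[-8.5,0,10],[0,0,0]]]'

```text
t: 12.4
ee_pos: [548.8, -80.5, 77.5]
orientation: [2.913, -0.158, 1.06]
ft_force: [-0.6, 0.4, -1.9]
width: 49.4
grasp_force: 30.0
```

```bash
python3 - <<'E'
from h import *
obs()
plan([(v2w([1.3,91,89]),orient(HD,np.radians(40)))])
E
```

```text
t 12.4 grasp w [536.9 -79.2  91.8] vee [ 1.4 92.3 91.8] q [-0.2   0.52  2.31  2.99  0.39 -1.5 ] F [-0.6  0.4 -1.9] w 49.4 gf 30.0
tcp [549. -82.  75.] D [-1.9, 1.3, 2.1] [-0.001, -0.0, 0.002] rows 0.1
```

Request:
servo_tool --deltas '[[[-1,0.5,1],[0,0,0]],[[-1.5,1,1.5],[0,0,0]],[[-1.8,1.2,2],[0,0,0]],[[-1.8,1.2,2],[0,0,0]]]'

```text
t: 12.73
ee_pos: [549.0, -82.3, 75.4]
orientation: [2.912, -0.159, 1.062]
ft_force: [-0.5, 0.2, -2.5]
width: 49.7
grasp_force: 30.0
```

```bash
python3 - <<'E'
from h import *
obs()
E
```

```text
t 12.73 grasp w [537.  -81.   89.7] vee [ 1.7 90.6 89.7] q [-0.2   0.53  2.31  2.98  0.4  -1.5 ] F [-0.5  0.2 -2.5] w 49.7 gf 30.0
```

Request:
servo_tool --deltas '[[[-0.6,0,0.8],[0,0,0]],[[-0.6,0,0.8],[0,0,0]],[[-0.6,0,0.8],[0,0,0]]]'

```text
t: 12.98
ee_pos: [548.9, -82.2, 74.4]
orientation: [2.912, -0.159, 1.062]
ft_force: [0.2, 0.1, -3.3]
width: 49.5
grasp_force: 30.0
```

Request:
servo_tool --deltas '[[[-0.5,0,0.6],[0,0,0]],[[-0.5,0,0.6],[0,0,0]],[[-0.5,0,0.6],[0,0,0]]]'

```text
t: 13.23
ee_pos: [549.1, -82.2, 73.8]
orientation: [2.912, -0.158, 1.063]
ft_force: [-1.2, 0.3, 0.4]
width: 49.4
grasp_force: 30.0
```

Request:
servo_tool --deltas '[[[0,0,0],[0,0,0]],[[0,0,0],[0,0,0]],[[0,0,0],[0,0,0]],[[0,0,0],[0,0,0]],[[0,0,0],[0,0,0]]]' --grip -0.36

```text
t: 13.65
ee_pos: [549.2, -82.2, 73.7]
orientation: [2.912, -0.158, 1.062]
ft_force: [0.3, -0.2, -0.5]
width: 59.7
grasp_force: 0.2
```

Request:
servo_tool --deltas '[[[0,0,-4],[0,0,0]],[[0,0,-10],[0,0,0]],[[0,0,-18],[0,0,0]],[[0,0,-28],[0,0,0]],[[0,0,-40],[0,0,0]]]'

```text
t: 14.07
ee_pos: [522.6, -79.2, 104.7]
orientation: [2.912, -0.158, 1.061]
ft_force: [-0.0, 0.3, 0.8]
width: 59.5
grasp_force: 0.0
```

Request:
servo_tool --deltas '[[[0,0,-15],[0,0,0]],[[0,0,-32],[0,0,0]],[[0,0,-50],[0,0,0]],[[0,0,-70],[0,0,0]],[[0,0,-70],[0,0,0]]]'

```text
t: 14.48
ee_pos: [476.6, -74.2, 159.8]
orientation: [2.911, -0.158, 1.064]
ft_force: [0.9, 0.5, 0.0]
width: 59.9
grasp_force: 0.0
```

```bash
python3 - <<'E'
from kin import *
from h import *
from workcell import get_image
obs()
p=get_image('wrist');s=get_image('side')
cv2.imwrite('pics/w6.png',np.vstack([p['frame'][:250],cv2.resize(s['frame'][170:290,240:420],(560,373))])[:600])
w=cloud(p);f=p['frame'].astype(int);v=w2v(w.reshape(-1,3)).reshape(w.shape)
m=(f[...,2]>f[...,0]*1.6)&(f[...,1]<f[...,2]*.65)&(np.abs(v[...,0])<75)&(v[...,1]>0)&(v[...,1]<128)&(v[...,2]>65)&(v[...,2]<115)
P=v[m];print(len(P),np.percentile(P,[1,50,99],0).round(1).tolist())
r=least_squares(lambda k:np.hypot(P[:,1]-k[0]-k[1]*P[:,0],P[:,2]-k[2]-k[3]*P[:,0])-25,[75,0,76,0],loss='soft_l1',f_scale=1.5)
print(r.x.round(3),P[:,0].min(),P[:,0].max())
E
```

```text
t 14.48 grasp w [464.6 -72.8 174.1] vee [-71.1  90.6 174.1] q [-0.23  0.22  2.43  2.8   0.22 -1.33] F [0.9 0.5 0. ] w 59.9 gf 0.0
10222 [[-60.2, 44.9, 74.1], [-10.0, 69.8, 96.8], [58.4, 91.8, 100.7]]
[ 6.7393e+01 -9.0000e-03  7.4688e+01  1.0000e-03] -60.5773488024284 60.783537448778475
```

View pics/w6.png

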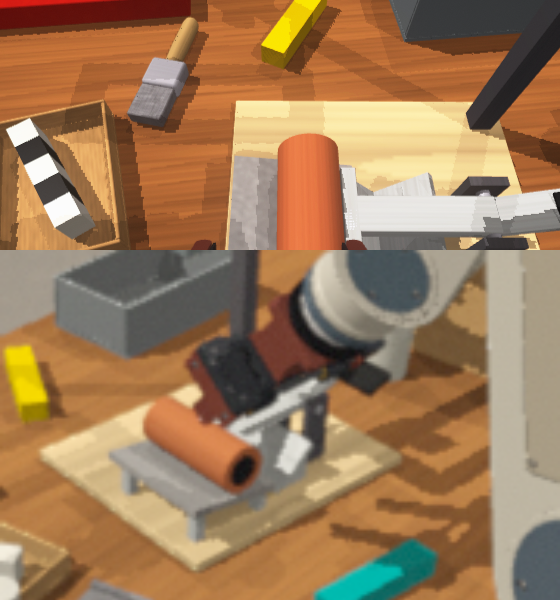

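The pipe lies on the ramp against the hook, along the vee, with its centre at vee x≈0, y≈67. Next is the paddle.

```bash
python3 - <<'E'
from kin import *
from h import *
a=np.radians(37)
L=orient(HD,a)
W=[(v2w([-85,-20,185]),L),(v2w([-70,-130,165]),L),(v2w([-30,-131,116])-L.apply([0,0,18.7]),L),(v2w([-30,-131,63])-L.apply([0,0,18.7]),L)]
q=[-.23,.22,2.43,2.8,.22,-1.33]
for g,T in W:
    q,e=ik(np.array(g),T,q);print(q.round(2),round(e,3))
plan(W)
E
```

```text
[-0.6   0.2   2.37  1.63  0.29 -0.46] 0.0
[-0.85  0.33  2.24  1.42  0.42 -0.47] 0.0
[-0.8   0.43  2.2   1.62  0.4  -0.63] 0.0
[-0.8   0.56  2.2   1.91  0.42 -0.96] 0.0
tcp [ 450. -183.  170.] D [-5.8, 110.5, -19.5] [-0.0, -0.056, 0.002] rows 2.7
tcp [ 453. -294.  150.] D [-0.1, 110.0, 25.0] [0.0, 0.0, 0.0] rows 2.7
tcp [ 481. -298.  116.] D [2.5, 1.0, 44.5] [0.0, 0.0, 0.0] rows 1.1
tcp [ 481. -298.   63.] D [-31.9, 0.0, 42.3] [0.0, 0.0, 0.0] rows 1.3
```

Request:
servo_tool --deltas '[[[-1,15,-5],[0,-0.01,0]],[[-2,35,-9],[0,-0.02,0]],[[-4,60,-13],[0,-0.035,0]],[[-5,85,-16],[0,-0.045,0]],[[-6,110,-19],[0,-0.056,0]]]' --grip 1

```text
t: 15.0
ee_pos: [461.5, -148.6, 167.1]
orientation: [2.936, -0.156, 1.011]
ft_force: [-0.2, -0.1, 0.0]
width: 30.2
grasp_force: 0.0
```

Request:
servo_tool --deltas '[[[0,25,0],[0,0,0]],[[0,50,5],[0,0,0]],[[0,75,12],[0,0,0]],[[0,100,19],[0,0,0]],[[0,110,25],[0,0,0]]]'

```text
t: 15.42
ee_pos: [465.8, -262.4, 147.2]
orientation: [2.933, -0.16, 1.014]
ft_force: [0.5, 0.7, -0.0]
width: 0.4
grasp_force: 0.0
```

```bash
python3 - <<'E'
from h import *
obs()
L=orient(HD,np.radians(37))
plan([(v2w([-30,-131,118]),L)],grasp=False)
E
```

```text
t 15.42 grasp w [ 454.3 -261.1  161.9] vee [-60.6 -97.6 161.9] q [-0.75  0.33  2.27  1.61  0.38 -0.57] F [ 0.5  0.7 -0. ] w 0.4 gf 0.0
tcp [ 481. -298.  118.] D [-3.1, 33.5, 34.6] [-0.003, -0.02, 0.001] rows 1.2
```

Request:
servo_tool --deltas '[[[0,14,0],[0,0,0]],[[0,28,4],[0,-0.01,0]],[[-1,33,14],[0,-0.02,0]],[[-2,33,24],[0,-0.02,0]],[[-3,33.5,34.5],[0,-0.02,0]]]'

```text
t: 15.83
ee_pos: [481.0, -294.6, 117.9]
orientation: [2.946, -0.158, 0.985]
ft_force: [-0.5, 0.1, 0.1]
width: 1.0
grasp_force: 0.0
```

```bash
python3 - <<'E'
from h import *
from workcell import get_image
p=get_image('wrist')
obs()
L=orient(HD,np.radians(37))
plan([(v2w([-30,-131,118]),L),(v2w([-30,-131,105]),L),(v2w([-30,-131,63]),L)],grasp=False)
cv2.imwrite('pics/w7.png',p['frame'])
E
```

```text
t 15.88 grasp w [ 470.1 -293.   131.5] vee [ -41.4 -127.6  131.5] q [-0.78  0.43  2.2   1.61  0.39 -0.61] F [-0.1 -0.6 -1.4] w 0.7 gf 0.0
tcp [ 481. -298.  118.] D [1.0, 3.5, -1.1] [-0.005, 0.002, 0.002] rows 0.1
tcp [ 481. -298.  105.] D [-7.8, 0.0, 10.4] [0.0, 0.0, 0.0] rows 0.3
tcp [ 481. -298.   63.] D [-25.3, 0.0, 33.5] [0.0, 0.0, 0.0] rows 1.0
```

View pics/w7.png

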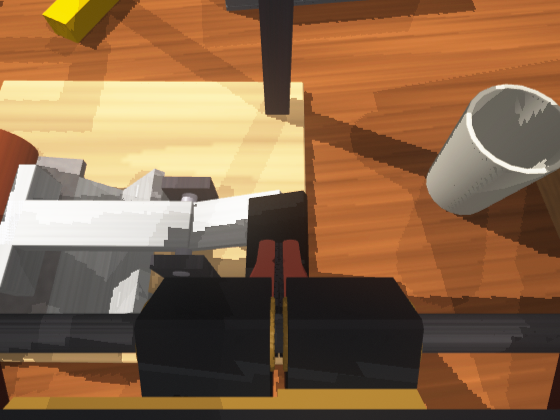

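The fingertips (column 277) are centred over the black paddle (columns 249–307). The penpot is well clear at (510,150). I press in stages.

Request:
servo_tool --deltas '[[[-4,0,5.5],[0,0,0]],[[-8,0,11],[0,0,0]],[[-12,0,16],[0,0,0]],[[-16,0,21],[0,0,0]],[[-19,0,25],[0,0,0]]]'

```text
t: 16.3
ee_pos: [481.4, -295.6, 88.0]
orientation: [2.943, -0.159, 0.987]
ft_force: [-1.8, -5.4, 8.6]
width: 0.8
grasp_force: 3.8
```

Request:
servo_tool --deltas '[[[-3,0,4],[0,0,0]],[[-6,0,8],[0,0,0]],[[-9,0,12],[0,0,0]],[[-12,0,16],[0,0,0]],[[-12,0,16],[0,0,0]]]'

```text
t: 16.72
ee_pos: [481.7, -294.6, 68.0]
orientation: [2.944, -0.158, 0.989]
ft_force: [-1.3, -2.1, 10.5]
width: 0.6
grasp_force: 5.0
```

```bash
cat > st.py <<'E'
from h import *
from workcell import get_image
from scipy.optimize import least_squares
obs()
s=get_image('side');np.savez('s.npz',**{k:s[k] for k in('frame','depth','K','pose')})
w=cloud(s);f=s['frame'].astype(int);v=w2v(w.reshape(-1,3)).reshape(w.shape)
m=(f[...,2]>f[...,0]*1.6)&(f[...,1]<f[...,2]*.7)&(np.abs(v[...,0])<80)&(v[...,1]>-40)&(v[...,1]<115)&(v[...,2]>30)&(v[...,2]<115)
P=v[m];print('pipe',len(P),np.percentile(P,[2,50,98],0).round(1).tolist())
m=(f.max(-1)-f.min(-1)<30)&(np.abs(v[...,0])<50)&(v[...,1]>-20)&(v[...,1]<60)&(v[...,2]>85)&(v[...,2]<190)
P=v[m];print('jaw',len(P),np.percentile(P,[5,50,98],0).round(1).tolist() if len(P) else '')
E
python3 st.py
```

```text
t 16.72 grasp w [ 470.5 -293.4   82.9] vee [ -40.9 -127.9   82.9] q [-0.78  0.55  2.21  1.92  0.41 -0.94] F [-1.3 -2.1 10.5] w 0.6 gf 5.0
pipe 533 [[-61.1, -16.1, 37.8], [-14.8, 17.7, 68.1], [57.4, 27.2, 79.0]]
jaw 229 [[-37.6, 13.3, 123.8], [-4.6, 23.5, 134.7], [40.3, 33.7, 146.0]]
```

Request:
servo_tool --deltas '[[[-1,0,1.5],[0,0,0]],[[-2,0,2.5],[0,0,0]],[[-3,0,4],[0,0,0]],[[-3,0,4],[0,0,0]],[[-3,0,4],[0,0,0]]]'

```text
t: 17.18
ee_pos: [482.2, -294.3, 65.1]
orientation: [2.942, -0.157, 0.995]
ft_force: [-9.7, 3.3, 29.5]
width: 0.4
grasp_force: 13.2
```

Request:
servo_tool --deltas '[[[-0.5,0,0.7],[0,0,0]],[[-0.5,0,0.7],[0,0,0]],[[-0.5,0,0.7],[0,0,0]],[[-0.5,0,0.7],[0,0,0]],[[-0.5,0,0.7],[0,0,0]]]'

```text
t: 17.6
ee_pos: [482.3, -294.3, 64.9]
orientation: [2.941, -0.156, 0.996]
ft_force: [-13.7, 4.6, 36.0]
width: 0.4
grasp_force: 16.2
```

```bash
python3 st.py
```

```text
t 17.6 grasp w [ 471.  -293.1   79.8] vee [ -40.5 -127.6   79.8] q [-0.78  0.56  2.21  1.95  0.42 -0.97] F [-13.7   4.6  36. ] w 0.4 gf 16.2
pipe 535 [[-61.0, -14.5, 38.7], [-14.0, 17.8, 67.4], [56.7, 27.8, 78.8]]
jaw 230 [[-37.0, 10.8, 127.7], [-2.9, 21.1, 138.3], [38.9, 32.5, 149.6]]
```

The jaw is at its stop and the pipe is settled in the vee. I let the jaw close slowly.

Request:
servo_tool --deltas '[[[2,0,-3],[0,0,0]],[[4,0,-5.5],[0,0,0]],[[6,0,-8],[0,0,0]],[[8,0,-11],[0,0,0]],[[10,0,-14],[0,0,0]]]'

```text
t: 18.07
ee_pos: [481.5, -295.8, 80.3]
orientation: [2.942, -0.159, 0.989]
ft_force: [-0.9, -5.3, 8.3]
width: 0.6
grasp_force: 4.3
```

Request:
servo_tool --deltas '[[[2,0,-3],[0,0,0]],[[4,0,-5],[0,0,0]],[[6,0,-8],[0,0,0]],[[8,0,-10],[0,0,0]],[[10,0,-13],[0,0,0]]]'

```text
t: 18.48
ee_pos: [481.5, -294.2, 96.2]
orientation: [2.945, -0.156, 0.989]
ft_force: [2.2, 2.2, 5.5]
width: 0.4
grasp_force: 2.8
```

Request:
servo_tool --deltas '[[[2,0,-3],[0,0,0]],[[5,0,-7],[0,0,0]],[[8,0,-12],[0,0,0]],[[12,0,-18],[0,0,0]],[[16,0,-28],[0,0,0]]]'

```text
t: 18.9
ee_pos: [475.9, -293.3, 126.6]
orientation: [2.947, -0.158, 0.983]
ft_force: [0.3, 0.3, 0.5]
width: 0.4
grasp_force: 0.0
```

Request:
servo_tool --deltas '[[[0,0,-15],[0,0,0]],[[0,0,-30],[0,0,0]],[[0,0,-45],[0,0,0]],[[0,0,-60],[0,0,0]],[[0,0,-60],[0,0,0]]]'

```text
t: 19.32
ee_pos: [439.6, -290.1, 176.4]
orientation: [2.944, -0.157, 0.985]
ft_force: [1.1, 0.7, 0.6]
width: 0.5
grasp_force: 0.0
```

```bash
python3 st.py; python3 - <<'E'
from h import *
from workcell import get_image
t=get_image('top');z=np.load('s.npz')
cv2.imwrite('pics/f.png',np.vstack([cv2.resize(z['frame'][150:340,140:430],(560,367)),cv2.resize(t['frame'][150:265,150:440],(560,222))]))
E
```

```text
t 19.32 grasp w [ 428.4 -288.9  191.4] vee [ -83.2 -128.1  191.4] q [-0.85  0.25  2.24  1.27  0.44 -0.3 ] F [1.1 0.7 0.6] w 0.5 gf 0.0
pipe 254 [[-61.8, -20.0, 34.7], [-47.8, 12.5, 66.9], [50.1, 27.3, 79.6]]
jaw 182 [[-34.2, -12.0, 85.9], [-3.3, 34.5, 91.2], [35.6, 44.4, 97.1]]
```

View pics/f.png

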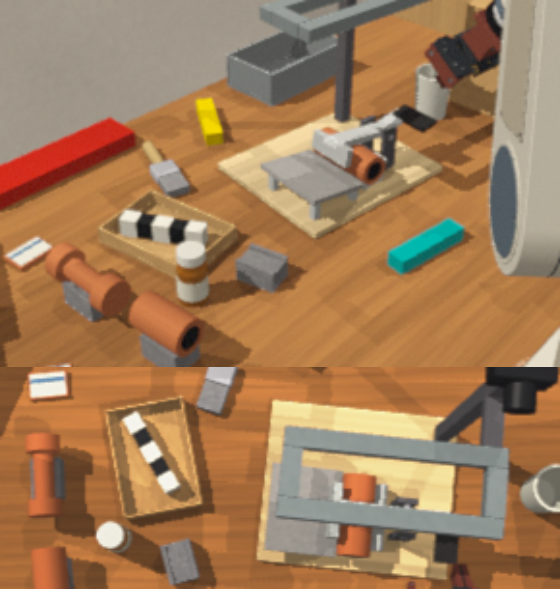

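The final views show the pipe seated in the vee with the jaw closed on it, at (350,160) in the side view and (357,515) in the top view. The bar is flat in the tray, and the robot is clear of everything.

```bash
python3 -c "
from workcell import close_job
print(close_job())"
```

```text
the job is handed in; nothing more can be done
None
```

The job is done and handed in: the scale bar lies flat in the tray, and the pipe rolled into the vee by itself and is clamped by the closed jaw, with the robot touching nothing, in about 19 s of the 72 s allowed.

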